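Latch the sprung jaw of a board holder open and slide the board in

ROBOT

A 7-joint arm with a two-finger parallel gripper is mounted at the origin on the work surface. World frame = base frame: x ahead of the robot, y to its left, z up, the work surface at z = 0. Lengths are in m, angles in degrees, forces in N, time in s.
With the tool pointing down it reaches from about 0.425 to 0.875 m from the base axis. Payload 4.7 kg.
Tool frame: the origin (TCP) lies midway between the tips of the shut fingers; the grasp point (between the pads) lies 19 mm behind it; z points along the fingers, y is the line along which they close (so a half turn about z gives the same grasp; the last joint's range is limited). The gripper opens to 87 mm and grips with 3 to 60 N. Pads are 19 mm wide; open, the fingers measure 117 mm over their backs; the gripper's body (75 mm by 190 mm) begins 51 mm behind the grasp point.
Start: joints at [-74.593, 18.392, -4.016, 83.108, 1.295, 78.541, -3.26], TCP at [0.164, 0.629, 0.223] pointing down, gripper open.
Joint ranges: [-163.93, 163.93], [-17.29, 119.83], [-79.2, 71.16], [3.27, 140.29], [-89.18, 269.18], [5.43, 117.66], [-154.24, 154.24]. Speed limits (degrees/s): [147.25, 147.25, 180, 180, 180, 180, 180].

INTERFACE

Orientations are given as [roll, pitch, yaw] about the fixed x, y, z axes, in that order (R = Rz(yaw) Ry(pitch) Rx(roll)).
In Python, from cell import env, viewer, boxes_of, masks_of gives the robot as it stands. The module is installed in compiled form; this text tells all that it offers.
- The arm moves only by the tool apply_moves, never from a script. Its argument "moves" is a list of rows, each a list of 7 numbers: the shift along the tool's x, y, z scaled (see below), then the turn, a rotation vector about the tool's x, y, z scaled (see below), then the opening, from 0 (shut) to 1 (fully open). A call has 1 to 20 rows; each row is the pose to reach, as a shift and turn from the pose commanded when the call began, along the tool's axes at that moment; what a row does not reach only later rows make up. The controller multiplies each number of a shift by 0.2 m and each number of a turn by 1.5 rad. A row lasts 1/10 s, in which the tool goes at most 50 mm and 8.59 degrees, less where a joint would pass 70% of its speed; a pose out of reach is approached as far as the arm can. A call with a number of a shift or a turn outside -1 to 1 is refused whole. A call with a gripper value outside its range is refused whole. The fingers move at their own pace and stop on an object; "grip_force" is the grip in N (left out, the last holds). Time passes only in rows, so rows that repeat a pose let the fingers close. It gives the time, the measured TCP pose, the force, the opening and the grip force at its end, in the units of the state.
- env.get_obs(): the state, without advancing time (a new reading comes with each control period).
- viewer.read_camera(name): name is "side" or "top" or "wrist"; returns the picture (384x512x3 uint8, red, green, blue); there is no depth.
- viewer.get_calibration(name): a dict with "fov_y" (degrees; the focal length in pixels is half the picture's height over the tangent of half this angle, whatever the lens; pixels are square), "cx", "cy" (the principal point, pixels), "position" and "orientation" of the camera in the world. Camera axes: x right, y up, looking along -z (the intrinsics and any distortion apply to the point x, -y, -z); pixel columns grow to the right and rows downward; lengths in m; the calibration is good to about 2 mm. A picture is of the moment at which its call begins: read the wrist's pose just before it. get_calibration takes no time and is no camera call; for the wrist camera it gives the pose at the moment of the call.
- env.sign_off(): hands the job in; it is judged then, once.
Trained networks look in the newest picture that a camera, given by its name, has taken for a name from the list of things; names that differ only in an ending like _2 or _b are one class to them, and where a whole thing is asked for, a point or a joint stands for the part that bears it (a point fixed in the world has none). Each returns a list of dicts, best first, with "conf" (0 to 1); they miss things now and then, are a little off and sometimes report something else, mostly with a low value. They report only what shows in the picture. A call takes as long as a camera call. They do not tell look-alikes from the thing itself.
- boxes_of(camera, target): "location" ([column, row] in pixels, amid what is visible of it).
- masks_of(camera, target): "pixels" (384x512 bool, what is visible of it) and "location" ([column, row] in pixels, amid what is visible of it).
The state is a dict: "time_s": time; "qpos": joint angles; "joint_velocities": joint speeds; "effort": joint torques, N m; "tool_pos": TCP position; "tool_rot": TCP orientation; "force": force on the tool from outside, world axes, zero at the start; "wrist_torque": the same for the moment, N m; "grip_width": finger opening in m; "grasp_force": force on a finger pad.
Only numpy, scipy, OpenCV 4.12 (cv2) and the standard library are available. Lean on these libraries where they do the work, as an engineer would, in place of code of your own. Each camera call takes 0.05 s, during which the arm holds its last target. There are 200 camera calls.

TASK

Get the soldering holder ready for the next board: with your fingertips push its sprung jaw back past the stop pin and let it go, so that it springs back onto the pin and stays latched half open. Then push the waiting circuit board along the bed into the channel between fence and jaw until its front edge is against the end stop, and leave it there with nothing touching it. Only push: lift nothing, and leave the other things on the bench where they are.

Things in the scene. Friction and masses are not known exactly. Their poses are not given: they have to be found in the camera images.
- holder: Dark steel board holder fixed to the bench, L-shaped from above. Holder frame: origin on the bench surface, x = 0 at the fence's inner face, y = 0 near the jaw's middle, z up; the jaw opens to +x, the board is pushed to -y. Bed top at z 18 mm, over x -20 to 85, y -65 to 200; rear plate x 85 to 205, y -65 to 45. Fence: bar 12 wide, top at z 28, x -12 to 0, all along the bed.
- stop_face (a point): Middle of the end stop's face (aluminium, 22 mm high above the bed, holder x 0 to 60) that the board's front edge must meet: holder x 30, y -50, z 20.5 mm. Axes as the holder's.
- jaw (a joint): Jaw travel along holder +x in m: 0 closed (at start), 0.060 end. Spring back towards 0: 4 N at 0, 7.2 N at 0.040, 8.8 N at 0.060, damping 35 N per m/s; lifting the pin adds about 3 N near 0.02 to 0.04. Its tooth clears the pin at about 0.041: pushed clearly past that (0.050 is good) and let go, it comes back and stays latched at about 0.040. Let go earlier, it springs back to 0.
- jaw_face (a point): Point in the middle of the jaw's flat front face (looks to the fence, holder -x), 48 mm above the bench; axes as the holder's. Plate 64 mm long (holder y -45 to 19), 12 thick, from 2 to 40 above the bed; a flared lead-in follows to y 33 at most. Face at holder x = 22 + travel: 22 closed, 62 latched. Fingertips reach it over the fence.
- pin (a joint): Lift of the sprung stop pin in m: 0 down, about 0.006 as the tooth passes under it. Works by itself, need not be touched. Its bridge spans the jaw's tail at holder x 143 to 161, y -23 to 23 mm; its black knob tops out at z 73.
- board: Power-supply circuit board, 50 (x) by 100 (y) mm, 5 thick, about 160 g, loose on the bed (friction about 1), long side nearly along holder y; origin at the centre of its underside; parts reach 27 up. Grey terminal block (46 wide, 12 deep, top 21 up) flush with its rear (+y) end: push there. Waits at the bed's +y part, outside the jaw. Latched channel 62 wide; the closed jaw bars the way.
- board_front (a point): Middle of the board's front (-y) edge, 2.5 mm above its underside. At home it touches the end stop at holder y -50 mm.
- board_tail (a point): Middle of the board's rear (+y) end face, on the terminal block, 12 mm above its underside; axes as the board's. At home it is at holder y 50 mm, clear of the jaw.
- tin: brass tip-cleaner tin, 70 dia x 28 tall; loose bystander, to be left alone. Origin on its underside.
- spool: metal solder spool standing upright, 52 dia x 50 tall; loose bystander, to be left alone. Origin on its underside.
- jar: small amber flux jar with black lid, 44 dia x 42 tall; loose bystander, to be left alone. Origin on its underside.
- screwdriver: screwdriver with black handle, 170 long, lying; loose bystander, to be left alone. Origin on its underside.
- cutters: small side cutters with yellow handles, about 115 long, lying; loose bystander, to be left alone. Origin on its underside.
- weight: black rubber-footed weight with a stud, 52 dia x 60 tall; loose bystander, to be left alone. Origin on its underside.
There are look-alikes about, which are no part of the job. Of the things that look like the board, the smallest one is meant.

How it is judged:
By the outcome, as a careful person would: the job done as asked, in the order asked, and still so for the second after the job is handed in, with the robot touching nothing.
It also fails if it takes over 48 s, if anything falls off the work surface, if the arm or the gripper's body presses on something with over 40 N, if the wrist force passes 120 N, or if a joint passes its speed limit or range.

## Working session

There is one attempt and no reset: what is moved stays moved. The work goes in short steps, Python scripts to look and compute and a tool call to move; the robot and the scene stay as the last step left them, time stands still between calls to the robot, and variables do not carry over. Pictures are saved under pics/ and viewed, at most 10 in all, crops included, and the job is handed in when it is done.

Besides the shell and the picture viewer there is one more tool, called after ">>>" by a JSON object that holds its "method" and its "body", one argument or row to a line. apply_moves: Moves the arm, as the interface text tells. Shifts and turns lie within -1 to 1; 1 stands for 0.2 m of shift or 1.5 rad of turn. Its arguments: {"type":"object","properties":{"moves":{"type":"array","items":{"type":"array","items":{"type":"number","minimum":-1,"maximum":1}}},"grip_force":{"type":"number"}},"required":["moves"]}

```bash
mkdir -p pics; cat > h.py <<'E'
from cell import env, viewer, boxes_of, masks_of
import numpy as np, cv2
from scipy.spatial.transform import Rotation as R
def cal(n):
    c=viewer.get_calibration(n); return c
def rot(o):
    o=np.array(o,float)
    if o.shape==(3,3): return o
    return R.from_euler('xyz',o,degrees=True).as_matrix() if o.size==3 else R.from_quat(o).as_matrix()
def ray2z(c,px,z):
    f=192/np.tan(np.radians(c['fov_y']/2)); px=np.atleast_2d(px).astype(float)
    d=np.c_[(px[:,0]-c['cx'])/f,-(px[:,1]-c['cy'])/f,-np.ones(len(px))]@rot(c['orientation']).T
    p=np.array(c['position']); return p+d*((z-p[2])/d[:,2])[:,None]
def proj(c,P):
    f=192/np.tan(np.radians(c['fov_y']/2)); q=(np.atleast_2d(P)-np.array(c['position']))@rot(c['orientation'])
    return np.c_[c['cx']-f*q[:,0]/q[:,2], c['cy']+f*q[:,1]/q[:,2]]
E
python3 - <<'E'
from h import *
for n in ("top","side"):
    im=viewer.read_camera(n); cv2.imwrite(f"pics/{n}0.png",im[:,:,::-1]); c=cal(n); print(n,c)
    for t in ("board","jaw","holder","pin"):
        for b in boxes_of(n,t): print(n,t,np.round(b['location']),round(b['conf'],2), ray2z(c,b['location'],0.03).round(3))
print(env.get_obs()['tool_rot'],env.get_obs()['time_s'])
E
```

```text
top {'fov_y': 42.955648931248746, 'cx': 264.93448346817934, 'cy': 185.7780710045281, 'position': array([0.27715751, 0.01970297, 1.23794679]), 'orientation': array([ 10.15034901,  -0.78240029, -90.02868276])}
top board [147. 200.] 0.76 [[0.456 0.296 0.03 ]]
top board [162. 282.] 0.73 [[0.256 0.253 0.03 ]]
top board [240. 188.] 0.67 [[0.488 0.067 0.03 ]]
top jaw [277. 164.] 0.96 [[ 0.549 -0.028  0.03 ]]
top holder [269. 168.] 0.74 [[ 0.539 -0.006  0.03 ]]
top holder [354. 159.] 0.56 [[ 0.564 -0.224  0.03 ]]
top pin [239. 183.] 0.32 [[0.499 0.068 0.03 ]]
side {'fov_y': 51.34795624536181, 'cx': 258.4303840335622, 'cy': 189.54454821652217, 'position': array([ 0.05542909, -0.50712172,  0.51318553]), 'orientation': array([ 55.96298482,  -0.24423148, -38.92542401])}
side board [104. 198.] 0.86 [[0.233 0.224 0.03 ]]
side board [246. 189.] 0.68 [[0.487 0.066 0.03 ]]
side board [180. 157.] 0.6 [[0.448 0.28  0.03 ]]
side jaw [300. 200.] 0.86 [[ 0.549 -0.037  0.03 ]]
side holder [297. 204.] 0.85 [[ 0.534 -0.044  0.03 ]]
side holder [277. 176.] 0.17 [[0.576 0.066 0.03 ]]
side pin [319. 166.] 0.45 [[0.681 0.034 0.03 ]]
[1.79999895e+02 3.42431803e-03 1.65402135e+02] 0.5
```

```bash
python3 -c "
import cv2
a=cv2.imread('pics/top0.png');print(a.shape)
cv2.imwrite('pics/top0b.png',cv2.resize(a,(800,600),interpolation=cv2.INTER_CUBIC))"
```

```text
(384, 512, 3)
```

View pics/top0b.png

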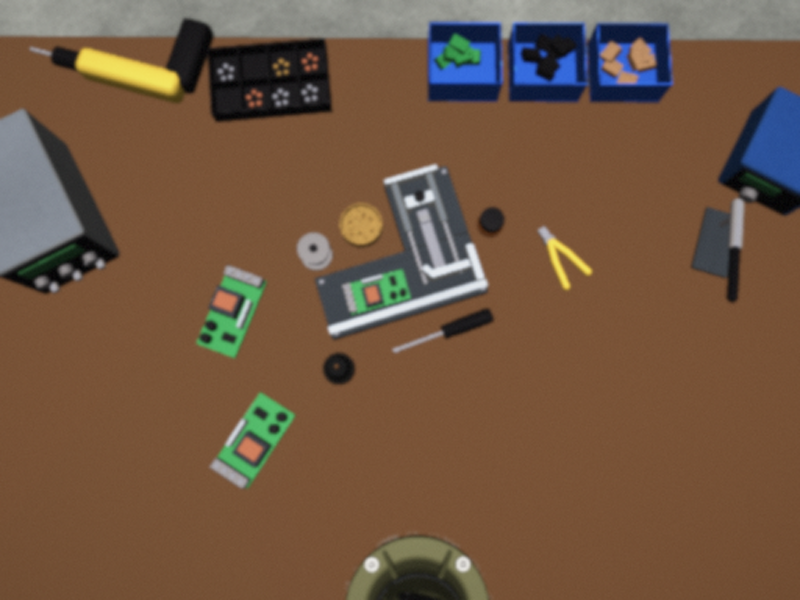

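View pics/side0.png

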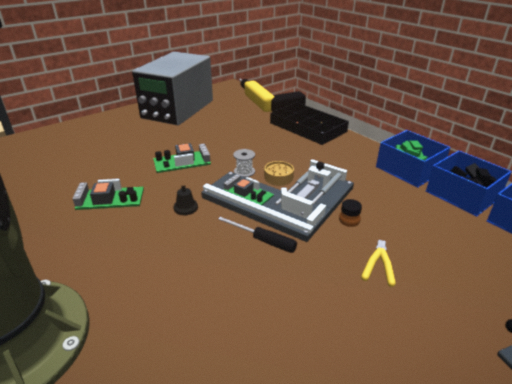

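The boards in the top picture are at original pixels (147,200), (162,282) and (240,188). The one on the holder bed at (240,188) is the smallest, so that is the one meant. I'm moving the arm over the holder for a close look.

>>> {"method": "apply_moves", "body": {
  "moves": [
    [-0.2,-0.2,0,0,0,0,0],
    [-0.4,-0.4,-0.03,0,0,0,0],
    [-0.6,-0.6,-0.06,0,0,0,0],
    [-0.78,-0.78,-0.1,0,0,0,0],
    [-0.78,-0.78,-0.1,0,0,0,0]
  ],
  "grip_force": 30
}}

```text
time_s: 1.0
tool_pos: [0.2791, 0.4346, 0.2437]
tool_rot: [180.0, 0.1, 165.1]
force: [0.2, -0.1, 0.2]
grip_width: 0.055
grasp_force: 0.0
```

>>> {"method": "apply_moves", "body": {
  "moves": [
    [-0.2,-0.2,0,0,0,0,0],
    [-0.4,-0.4,-0.03,0,0,0,0],
    [-0.6,-0.6,-0.06,0,0,0,0],
    [-0.78,-0.78,-0.1,0,0,0,0],
    [-0.78,-0.78,-0.1,0,0,0,0]
  ]
}}

```text
time_s: 1.5
tool_pos: [0.3899, 0.2438, 0.2637]
tool_rot: [179.9, 0.1, 165.0]
force: [-0.4, 1.1, -0.2]
grip_width: 0.0151
grasp_force: 0.0
```

>>> {"method": "apply_moves", "body": {
  "moves": [
    [-0.2,-0.2,0,0,0,0.1,0],
    [-0.4,-0.4,-0.03,0,0,0.2,0],
    [-0.6,-0.6,-0.06,0,0,0.3,0],
    [-0.78,-0.78,-0.1,0,0,0.4,0],
    [-0.78,-0.78,-0.1,0,0,0.5,0],
    [-0.78,-0.78,-0.1,0,0,0.6,0],
    [-0.78,-0.78,-0.1,0,0,0.7,0],
    [-0.78,-0.78,-0.1,0,0,0.7,0],
    [-0.78,-0.78,-0.1,0,0,0.7,0]
  ]
}}

```text
time_s: 2.4
tool_pos: [0.4987, 0.0582, 0.2826]
tool_rot: [180.0, -0.0, 105.5]
force: [0.6, 0.2, 0.4]
grip_width: 0.0002
grasp_force: 0.0
```

```bash
python3 - <<'E'
from h import *
c=cal("wrist"); im=viewer.read_camera("wrist"); print(c)
cv2.imwrite("pics/w1.png",cv2.resize(im[:,:,::-1],(800,600),interpolation=cv2.INTER_CUBIC))
cv2.imwrite("pics/w1raw.png",im[:,:,::-1])
o=env.get_obs(); print(o['time_s'],o['tool_pos'],o['tool_rot'],o['force'],o['grip_width'])
E
```

```text
{'fov_y': 61.65857019517704, 'cx': 249.21003061182108, 'cy': 193.87119573360053, 'position': array([0.47748889, 0.1357425 , 0.44555138]), 'orientation': array([-16.84324223,  -0.05826281,  15.48841284])}
2.45 [0.49870549 0.05834684 0.28263861] [ 1.79987949e+02 -6.87785998e-03  1.05443731e+02] [-0.51108798 -0.0171653  -0.82305729] 0.0004753144778049097
```

View pics/w1.png

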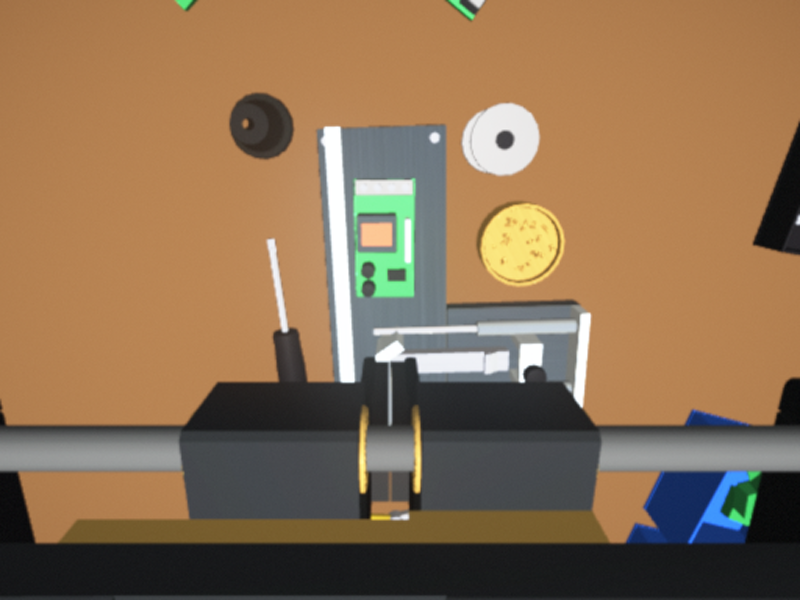

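The wrist picture shows the holder bed with the fence's white top strip from (333,128) to (348,380). The small board is at about (384,238) with its terminal block at the top, (384,186), and the jaw's lead-in is at (390,350). I'm fitting the holder and board poses next.

```bash
cat >> h.py <<'E'
from scipy.optimize import least_squares
def fit(obs,x0):
    # obs: list of (cal, px800, holderpt_mm)
    def T(p,q): 
        c,s=np.cos(p[2]),np.sin(p[2]); return np.array([p[0]+c*q[0]-s*q[1],p[1]+s*q[0]+c*q[1],q[2]])
    def r(p): return np.concatenate([(proj(c,T(p,np.array(q)/1000.))[0]-np.array(u)/1.5625) for c,u,q in obs])
    s=least_squares(r,x0,loss='soft_l1'); return s.x, r(s.x).reshape(-1,2)
E
python3 - <<'E'
from h import *
w=cal("wrist"); t=cal("top")
W=[(w,(318,130),(-20,200,18)),(w,(446,126),(85,200,18)),(w,(325,128),(-12,200,28)),(w,(341,127),(0,200,28)),(w,(447,305),(85,45,18))]
Tp=[(t,(332,336),(-12,200,28)),(t,(487,291),(-12,-65,28)),(t,(317,280),(85,200,18))]
for o in (W,Tp,W+Tp):
    x,r=fit(o,[0.48,0,0.26]); print(x[:2].round(4),np.degrees(x[2]).round(2)); print(r.round(1).tolist())
th=x[2]; Rh=np.array([[np.cos(th),-np.sin(th)],[np.sin(th),np.cos(th)]])
def toh(P): return ((P[:,:2]-x[:2])@Rh*1000).round(1)
print('board corners z23 ', toh(ray2z(w,np.array([(353,296),(414,297)])/1.5625,.023)).tolist())
print('block top corners z39', toh(ray2z(w,np.array([(355,180),(412,180),(355,193),(413,193)])/1.5625,.039)).tolist())
print('leadin', toh(ray2z(w,np.array([(376,356),(391,342),(404,348)])/1.5625,.058)).tolist())
E
```

```text
[ 0.4958 -0.0485] 17.33
[[-0.8, -0.6], [0.9, -0.9], [0.1, 0.1], [-0.3, 0.4], [0.1, 2.4]]
[ 0.4865 -0.0539] 16.2
[[-0.5, 0.1], [1.9, -0.1], [-0.5, -0.0]]
[ 0.4942 -0.0491] 16.94
[[-1.1, -0.6], [0.6, -0.3], [-0.2, 0.2], [-0.6, 0.5], [-0.9, 2.9], [-2.0, -2.0], [-0.1, -3.5], [-2.4, -1.9]]
board corners z23  [[3.4, 61.1], [56.7, 58.8]]
block top corners z39 [[10.7, 160.5], [55.5, 159.3], [10.2, 150.5], [56.2, 149.3]]
leadin [[22.9, 18.7], [35.7, 30.8], [46.4, 25.2]]
```

>>> {"method": "apply_moves", "body": {
  "moves": [
    [-0.2,-0.06,0.15,0,0,-0.017,0],
    [-0.4,-0.12,0.35,0,0,-0.017,0],
    [-0.577,-0.173,0.55,0,0,-0.017,0],
    [-0.577,-0.173,0.8,0,0,-0.017,0],
    [-0.577,-0.173,1,0,0,-0.017,0],
    [-0.577,-0.173,1,0,0,-0.017,0],
    [-0.577,-0.173,1,0,0,-0.017,0]
  ]
}}

```text
time_s: 3.15
tool_pos: [0.4956, -0.0621, 0.0829]
tool_rot: [-179.9, 0.0, 106.8]
force: [0.9, -0.2, 0.7]
grip_width: 0.0006
grasp_force: 0.0
```

```bash
python3 - <<'E'
from h import *
w=cal("wrist"); im=viewer.read_camera("wrist"); s=viewer.read_camera("side")
a=cv2.resize(im[:,:,::-1],(640,480),interpolation=cv2.INTER_CUBIC)
cv2.imwrite("pics/w2.png",cv2.resize(im[:,:,::-1],(800,600),interpolation=cv2.INTER_CUBIC))
cv2.imwrite("pics/s2.png",cv2.resize(s[130:250,190:370,::-1],(800,533),interpolation=cv2.INTER_CUBIC))
o=env.get_obs(); print(o['time_s'],o['tool_pos'],o['tool_rot'],o['force'])
E
```

```text
3.25 [ 0.49802683 -0.06182343  0.08517643] [1.79752322e+02 4.92504469e-02 1.06803374e+02] [-0.18467902 -0.29636605  0.02077114]
```

View pics/w2.png

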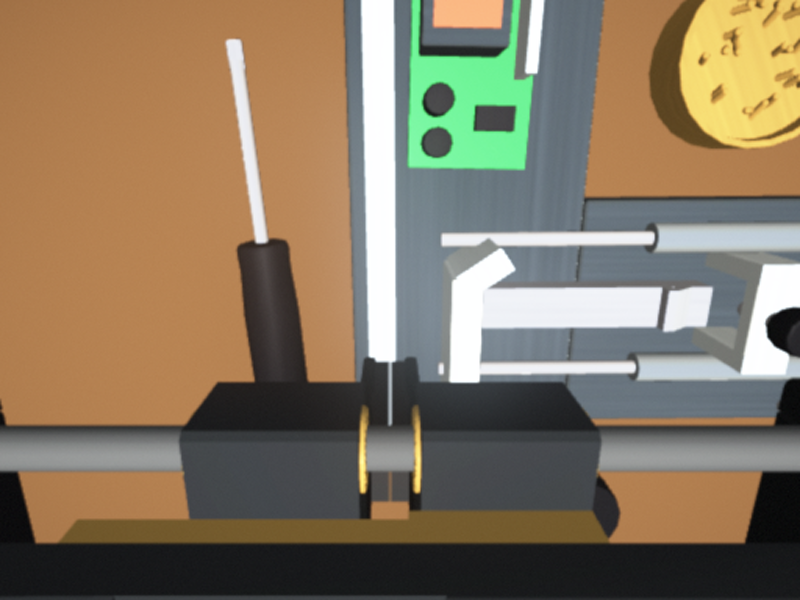

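View pics/s2.png

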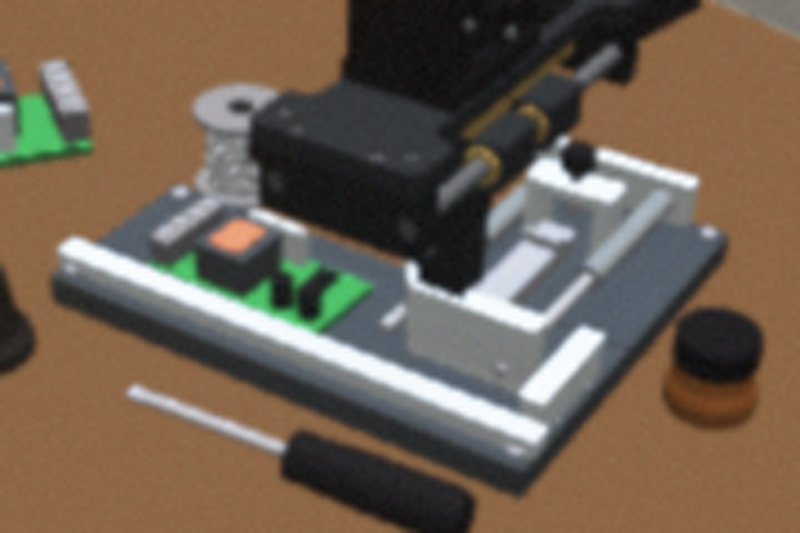

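The wrist view shows the fingertips at (390,360), the fence's inner edge at about (396,350) and the jaw's front top edge at about (449,290–380). The rear board is at (468,80), and the side view confirms nothing lies between the tip and the jaw.

```bash
python3 - <<'E'
from h import *
w=cal("wrist"); S=1/1.5625
f=ray2z(w,np.array([(393,10),(397,355),(363,10),(369,355)])*S,.028); j=ray2z(w,np.array([(449,290),(449,380)])*S,.058)
print(f.round(4),j.round(4)); d=f[0]-f[1]; print('holder yaw',np.degrees(np.arctan2(-d[0],d[1])), np.degrees(np.arctan2(-(f[2]-f[3])[0],(f[2]-f[3])[1])))
o=env.get_obs(); t=np.array(o['tool_pos']); print(t,o['tool_rot'])
th=np.radians(16.8); ex=np.array([np.cos(th),np.sin(th)]); ey=np.array([-ex[1],ex[0]])
for n,P in (('fence',f),('jaw',j),('lead z58',ray2z(w,np.array([(445,265),(492,240)])*S,.058)),('board front z23',ray2z(w,np.array([(409,167),(525,170)])*S,.023)),('plate corner z18',ray2z(w,np.array([(585,198)])*S,.018))): print(n,((P[:,:2]-t[:2])@np.c_[ex,ey]*1000).round(1).tolist())
print('tip px', proj(w,t)*1.5625)
E
```

```text
[[ 0.4616  0.0657  0.028 ]
 [ 0.5056 -0.0721  0.028 ]
 [ 0.4505  0.0623  0.028 ]
 [ 0.493  -0.0759  0.028 ]] [[ 0.5128 -0.0281  0.058 ]
 [ 0.5253 -0.0647  0.058 ]]
holder yaw 17.701552174690992 17.08155058664631
[ 0.49802683 -0.06182343  0.08517643] [1.79752322e+02 4.92504469e-02 1.06803374e+02]
fence [[2.0, 132.6], [4.3, -12.1], [-9.6, 132.6], [-8.9, -12.0]]
jaw [[23.9, 28.0], [25.3, -10.7]]
lead z58 [[22.0, 38.1], [39.6, 47.8]]
board front z23 [[9.2, 73.6], [59.5, 72.3]]
plate corner z18 [[88.8, 59.9]]
tip px [[388.26907691 386.20128575]]
```

>>> {"method": "apply_moves", "body": {
  "moves": [
    [0,0,0.12,0,0,0,0],
    [0,0,0.24,0,0,0,0],
    [0,0,0.24,0,0,0,0],
    [0,0.04,0.24,0,0,0,0],
    [0,0.08,0.24,0,0,0,0],
    [0,0.11,0.24,0,0,0,0],
    [0,0.14,0.24,0,0,0,0],
    [0,0.14,0.24,0,0,0,0],
    [0,0.14,0.24,0,0,0,0]
  ]
}}

```text
time_s: 4.15
tool_pos: [0.5232, -0.0543, 0.036]
tool_rot: [-180.0, -0.0, 106.7]
force: [-5.8, -0.6, 5.0]
grip_width: 0.0004
grasp_force: 3.0
```

```bash
python3 - <<'E'
from h import *
w=cal("wrist"); im=viewer.read_camera("wrist")
cv2.imwrite("pics/w3.png",cv2.resize(im[120:260,200:400,::-1],(800,560),interpolation=cv2.INTER_CUBIC))
o=env.get_obs(); print(o['time_s'],o['tool_pos'],o['tool_rot'],o['force'])
E
```

```text
4.2 [ 0.52309174 -0.05434627  0.03602125] [-1.79989719e+02 -1.63358167e-02  1.06713339e+02] [-3.818764   -1.53655676  6.19516975]
```

View pics/w3.png

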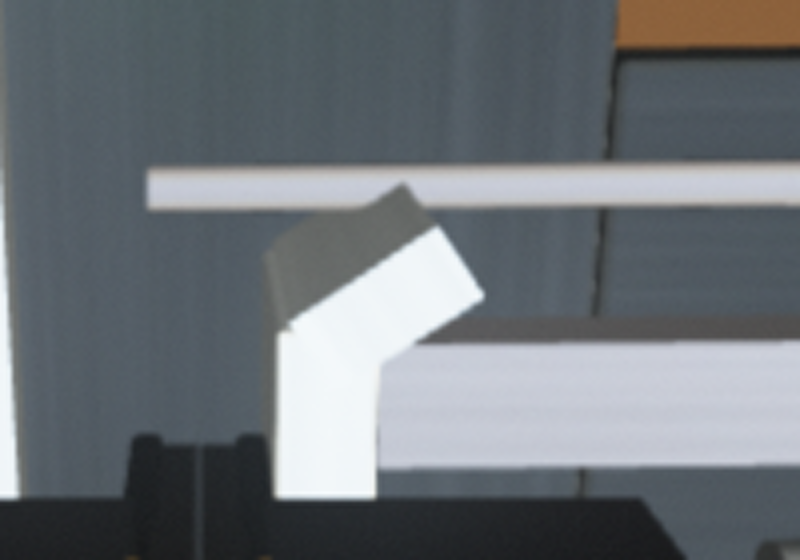

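The jaw is in contact with the finger's edge at crop (270,450), and its travel so far is about 9 mm. There are 5 N of upward force on the tip, so I'll lift it slightly and push on.

>>> {"method": "apply_moves", "body": {
  "moves": [
    [0,0,-0.02,0,0,0,0],
    [0,0,-0.04,0,0,0,0],
    [0,0.04,-0.04,0,0,0,0],
    [0,0.07,-0.04,0,0,0,0],
    [0,0.1,-0.04,0,0,0,0],
    [0,0.13,-0.04,0,0,0,0],
    [0,0.16,-0.04,0,0,0,0],
    [0,0.19,-0.04,0,0,0,0],
    [0,0.21,-0.04,0,0,0,0],
    [0,0.21,-0.04,0,0,0,0],
    [0,0.21,-0.04,0,0,0,0]
  ]
}}

```text
time_s: 5.3
tool_pos: [0.5612, -0.0421, 0.0428]
tool_rot: [-179.8, -0.1, 106.7]
force: [-7.7, -1.2, 3.6]
grip_width: 0.0009
grasp_force: 4.1
```

```bash
python3 - <<'E'
from h import *
w=cal("wrist"); im=viewer.read_camera("wrist")
cv2.imwrite("pics/w4.png",cv2.resize(im[100:260,150:400,::-1],(800,512),interpolation=cv2.INTER_CUBIC))
o=env.get_obs(); print(o['time_s'],o['tool_pos'],o['tool_rot'],o['force'])
E
```

```text
5.35 [ 0.56115122 -0.04214301  0.04281213] [-1.79786945e+02 -8.69768868e-02  1.06715177e+02] [-8.10090811 -0.98486008  3.67351178]
```

View pics/w4.png

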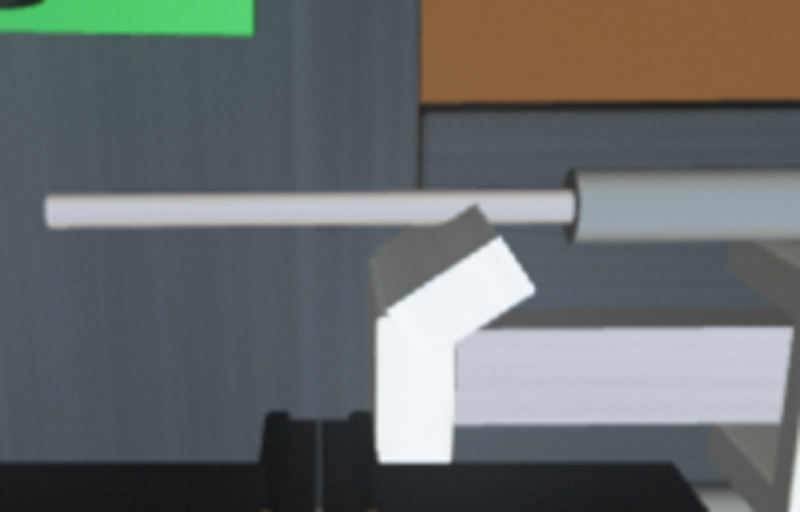

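The jaw is at about 49–50 mm of travel, and the measured force of about 8.0 N matches 8 N expected at 0.050. A guide rod lies at crop (45–575,210), and I'll triangulate its height before pushing the board. I'm releasing the jaw now.

>>> {"method": "apply_moves", "body": {
  "moves": [
    [0,-0.05,0,0,0,0,0],
    [0,-0.12,0,0,0,0,0],
    [0,-0.2,-0.02,0,0,0,0],
    [0,-0.2,-0.25,0,0,0,0],
    [0.2,-0.2,-0.5,0,0,0,0],
    [0.45,-0.18,-0.5,0,0,0,0],
    [0.7,-0.16,-0.5,0,0,0,0.1],
    [0.92,-0.14,-0.5,0,0,0,0.2],
    [0.92,-0.14,-0.5,0,0,0,0.2],
    [0.92,-0.14,-0.5,0,0,0,0.2]
  ]
}}

```text
time_s: 6.35
tool_pos: [0.4839, 0.1285, 0.1437]
tool_rot: [179.8, -0.1, 107.0]
force: [0.1, -0.4, 0.0]
grip_width: 0.0164
grasp_force: 0.0
```

```bash
python3 - <<'E'
from h import *
w=cal("wrist"); im=viewer.read_camera("wrist"); cv2.imwrite("pics/w5raw.png",im[:,:,::-1])
cv2.imwrite("pics/w5.png",cv2.resize(im[:,:,::-1],(800,600),interpolation=cv2.INTER_CUBIC))
o=env.get_obs(); print(o['time_s'],o['tool_pos'],o['tool_rot'],o['force'],o['grip_width'])
# rod end triangulation from w2,w3,w4
tp=np.array(o['tool_pos']); Rt=rot(o['tool_rot']); Rc=rot(w['orientation'])
rel=Rt.T@(np.array(w['position'])-tp); Rr=Rt.T@Rc
V=[((0.49803,-0.06182,0.08518),(179.75,.05,106.80),(441/1.5625,240/1.5625)),((.52309,-.05435,.03602),(-179.99,0,106.71),(200+148/4,120+189/4)),((.56115,-.04214,.04281),(-179.79,-.09,106.715),(150+45/3.2,100+211/3.2))]
cs=[]
for p,r,u in V:
    Q=rot(r); cs.append((dict(w,position=np.array(p)+Q@rel,orientation=Q@Rr),u))
s=least_squares(lambda X: np.concatenate([proj(c,X)[0]-u for c,u in cs]),[.52,-.03,.03])
print('rod end',s.x.round(4),s.fun.round(1))
E
```

```text
6.4 [0.4841915  0.12638231 0.14351699] [ 1.79807831e+02 -7.92831118e-03  1.06756960e+02] [ 0.40279027 -0.74465931  0.6758948 ] 0.01708697097318954
rod end [ 0.5048 -0.01    0.039 ] [-1.6 -1.4  1.7  0.7 -0.5  0.4]
```

View pics/w5.png

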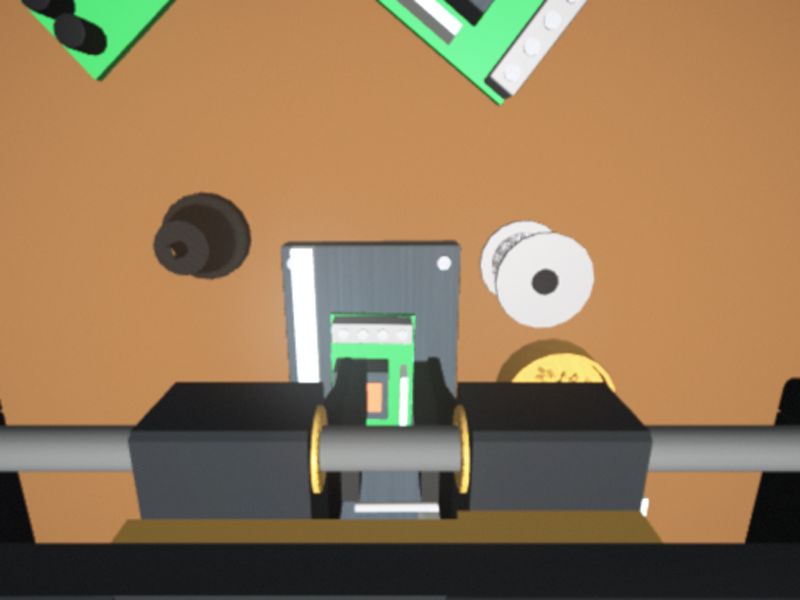

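The wrist view shows the board at (372,365) on the bed with its grey block at (372,333), under the open fingers. I'm measuring the block, then moving behind it.

```bash
python3 - <<'E'
from h import *
o=env.get_obs(); w=cal("wrist"); S=1/1.5625
t=np.array(o['tool_pos']); th=np.radians(17.2); E=np.array([[np.cos(th),-np.sin(th)],[np.sin(th),np.cos(th)]])
org=np.array([.4969,-.0464]); H=lambda P:((np.atleast_2d(P)[:,:2]-org)@E*1000).round(1).tolist()
print('tcp',H(t),t,o['tool_rot'])
print('block',H(ray2z(w,np.array([(333,324),(411,324),(331,343),(411,343)])*S,.039)))
print('bed rear corners',H(ray2z(w,np.array([(285,243),(459,242)])*S,.018)))
print('fence inner',H(ray2z(w,np.array([(313,249),(319,380)])*S,.028)))
E
```

```text
tcp [[39.0, 168.8]] [0.4841915  0.12638231 0.14351699] [ 1.79807831e+02 -7.92831118e-03  1.06756960e+02]
block [[8.0, 156.1], [51.9, 155.7], [6.4, 144.6], [51.9, 144.2]]
bed rear corners [[-20.3, 198.5], [80.4, 198.3]]
fence inner [[-2.8, 196.8], [-3.2, 116.4]]
```

>>> {"method": "apply_moves", "body": {
  "moves": [
    [0.04,-0.02,0,0,0,-0.005,0.15],
    [0.08,-0.04,0.1,0,0,-0.005,0.15],
    [0.08,-0.04,0.3,0,0,-0.005,0.15],
    [0.08,-0.04,0.45,0,0,-0.005,0.15],
    [0.08,-0.04,0.59,0,0,-0.005,0.15],
    [0.08,-0.04,0.59,0,0,-0.005,0.15],
    [0.08,-0.04,0.59,0,0,-0.005,0.15]
  ]
}}

```text
time_s: 7.1
tool_pos: [0.4712, 0.1382, 0.025]
tool_rot: [-180.0, 0.0, 107.0]
force: [1.1, 0.0, -0.1]
grip_width: 0.0131
grasp_force: 0.0
```

```bash
python3 - <<'E'
from h import *
o=env.get_obs(); print(o['time_s'],o['tool_pos'],o['tool_rot'],o['force'],o['grip_width'])
t=viewer.read_camera("top"); s=viewer.read_camera("side")
a=cv2.resize(t[95:225,190:320,::-1],(400,400),interpolation=cv2.INTER_CUBIC); b=cv2.resize(s[130:230,200:300,::-1],(400,400),interpolation=cv2.INTER_CUBIC)
b2=cv2.resize(s[130:250,240:360,::-1],(400,400),interpolation=cv2.INTER_CUBIC)
cv2.imwrite("pics/c6.png",np.hstack([a,b2]))
E
```

```text
7.1 [0.471166   0.13815938 0.02495527] [-1.79991449e+02  2.28211860e-02  1.07018743e+02] [ 1.09405781e+00  1.06218841e-03 -1.05631990e-01] 0.013108851614827112
```

View pics/c6.png

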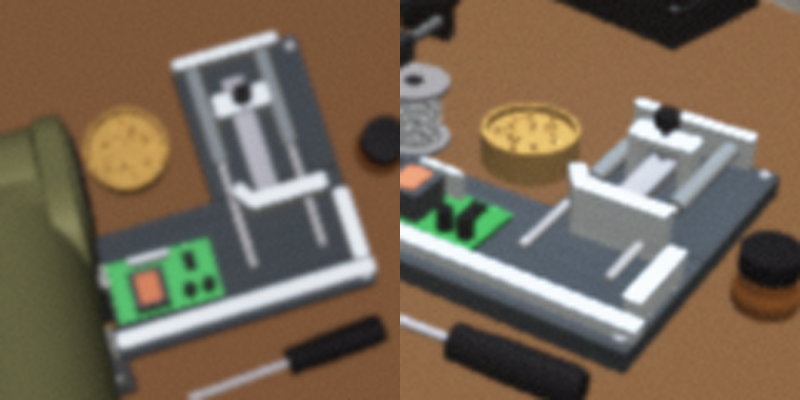

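The jaw is latched half open: in the left crop the face is at (280,190), well clear of the fence. The board at (170,280) has a clear straight path. I'm pushing the first part.

>>> {"method": "apply_moves", "body": {
  "moves": [
    [-0.03,0,0,0,0,0,0.15],
    [-0.06,0,0,0,0,0,0.15],
    [-0.09,0,0,0,0,0,0.15],
    [-0.12,0,0,0,0,0,0.15],
    [-0.15,0,0,0,0,0,0.15],
    [-0.18,0,0,0,0,0,0.15],
    [-0.21,0,0,0,0,0,0.15],
    [-0.24,0,0,0,0,0,0.15],
    [-0.27,0,0,0,0,0,0.15],
    [-0.3,0,0,0,0,0,0.15]
  ]
}}

```text
time_s: 8.2
tool_pos: [0.4887, 0.0813, 0.0245]
tool_rot: [180.0, -0.0, 107.1]
force: [-0.2, 2.0, 0.5]
grip_width: 0.0134
grasp_force: 0.6
```

```bash
python3 - <<'E'
from h import *
o=env.get_obs(); print(o['time_s'],o['tool_pos'],o['tool_rot'],o['force'],o['grip_width'])
t=viewer.read_camera("top"); c=cal("top"); w=cal("wrist"); im=viewer.read_camera("wrist")
th=np.radians(17.2); E=np.array([[np.cos(th),-np.sin(th)],[np.sin(th),np.cos(th)]])
org=np.array([.4969,-.0464]); H=lambda P:((np.atleast_2d(P)[:,:2]-org)@E*1000).round(1).tolist()
print(H(o['tool_pos']))
hsv=cv2.cvtColor(t,cv2.COLOR_RGB2HSV); m=cv2.inRange(hsv,(45,90,60),(80,255,255))
n,l,st,ce=cv2.connectedComponentsWithStats(m)
for i in range(1,n):
    if st[i,4]>60:
        pts=np.argwhere(l==i)[:,::-1]; b=cv2.boxPoints(cv2.minAreaRect(pts.astype(np.float32))); print(st[i],H(ray2z(c,b,.023)))
a=cv2.resize(t[95:225,190:320,::-1],(400,400),interpolation=cv2.INTER_CUBIC)
cv2.imwrite("pics/c7.png",np.hstack([a,cv2.resize(im[:,100:484,::-1],(400,400))]))
E
```

```text
8.2 [0.4886593  0.08129583 0.02454869] [ 1.79998473e+02 -2.77722585e-03  1.07133583e+02] [-0.20391544  2.03758705  0.47942498] 0.013385611897067964
[[29.9, 124.4]]
[280  22  27  21 325] [[426.3, -117.7], [413.8, -188.6], [359.6, -176.9], [372.1, -106.5]]
[ 12 157  36  18  84] [[231.1, 649.3], [249.7, 555.9], [243.8, 554.7], [225.3, 648.0]]
[253 167  27  26 305] [[55.9, 80.3], [55.0, 9.5], [2.1, 11.2], [3.3, 81.4]]
[126 177  44  52 853] [[33.9, 406.0], [139.9, 325.6], [95.8, 272.7], [-9.1, 353.9]]
[139 251  50  61 962] [[-154.7, 427.7], [-70.0, 328.1], [-122.8, 284.0], [-206.3, 383.9]]
```

The push force is 2 N, about what bed friction alone gives. The board is straight and its front is already past the rod, so I'm continuing.

>>> {"method": "apply_moves", "body": {
  "moves": [
    [-0.03,0,0,0,0,0,0.15],
    [-0.06,0,0,0,0,0,0.15],
    [-0.09,0,0,0,0,0,0.15],
    [-0.12,0,0,0,0,0,0.15],
    [-0.15,0,0,0,0,0,0.15],
    [-0.18,0,0,0,0,0,0.15],
    [-0.21,0,0,0,0,0,0.15],
    [-0.24,0,0,0,0,0,0.15],
    [-0.27,0,0,0,0,0,0.15],
    [-0.285,0,0,0,0,0,0.15],
    [-0.285,0,0,0,0,0,0.15]
  ]
}}

```text
time_s: 9.4
tool_pos: [0.5056, 0.0266, 0.0246]
tool_rot: [180.0, 0.0, 107.1]
force: [-1.0, -0.0, 0.9]
grip_width: 0.0132
grasp_force: 0.0
```

>>> {"method": "apply_moves", "body": {
  "moves": [
    [-0.007,0,0,0,0,0,0.15],
    [-0.014,0,0,0,0,0,0.15],
    [-0.021,0,0,0,0,0,0.15],
    [-0.021,0,0,0,0,0,0.15]
  ]
}}

```text
time_s: 9.8
tool_pos: [0.5066, 0.0233, 0.0246]
tool_rot: [180.0, 0.0, 107.1]
force: [-0.2, 1.2, 0.6]
grip_width: 0.013
grasp_force: 0.2
```

>>> {"method": "apply_moves", "body": {
  "moves": [
    [-0.005,0,0,0,0,0,0.15],
    [-0.01,0,0,0,0,0,0.15],
    [-0.01,0,0,0,0,0,0.15]
  ]
}}

```text
time_s: 10.1
tool_pos: [0.5072, 0.0212, 0.0246]
tool_rot: [180.0, 0.0, 107.1]
force: [0.1, 0.3, 0.5]
grip_width: 0.0128
grasp_force: 0.3
```

>>> {"method": "apply_moves", "body": {
  "moves": [
    [-0.005,0,0,0,0,0,0.15],
    [-0.01,0,0,0,0,0,0.15],
    [-0.01,0,0,0,0,0,0.15]
  ]
}}

```text
time_s: 10.4
tool_pos: [0.5077, 0.0195, 0.0246]
tool_rot: [180.0, -0.0, 107.1]
force: [-0.3, 2.8, 0.9]
grip_width: 0.0128
grasp_force: 0.7
```

>>> {"method": "apply_moves", "body": {
  "moves": [
    [-0.005,0,0,0,0,0,0.15],
    [-0.01,0,0,0,0,0,0.15],
    [-0.01,0,0,0,0,0,0.15]
  ]
}}

```text
time_s: 10.7
tool_pos: [0.5077, 0.0194, 0.0246]
tool_rot: [-180.0, -0.2, 107.2]
force: [-2.5, 5.5, 2.6]
grip_width: 0.0133
grasp_force: 3.0
```

The TCP stopped at holder y ≈ 59.7 against 59.5 expected, with the force rising. I'll seat it lightly, back away and lift clear.

>>> {"method": "apply_moves", "body": {
  "moves": [
    [-0.005,0,0,0,0,0,0.15],
    [-0.005,0,0,0,0,0,0.15],
    [0.01,0,0,0,0,0,0.15],
    [0.05,0,0,0,0,0,0.15],
    [0.15,0,0,0,0,0,0.15],
    [0.25,0,-0.1,0,0,0,0.15],
    [0.35,0,-0.3,0,0,0,0.15],
    [0.4,0,-0.5,0,0,0,0.15],
    [0.5,0,-0.7,0,0,0,0.15],
    [0.5,0,-0.8,0,0,0,0.15],
    [0.5,0,-0.8,0,0,0,0.15],
    [0.5,0,-0.8,0,0,0,0.15]
  ]
}}

```text
time_s: 11.9
tool_pos: [0.4789, 0.1127, 0.1843]
tool_rot: [180.0, 0.0, 107.1]
force: [0.5, -0.0, -0.0]
grip_width: 0.013
grasp_force: 0.0
```

```bash
python3 - <<'E'
from h import *
o=env.get_obs(); print(o['time_s'],o['tool_pos'],o['force'])
t=viewer.read_camera("top"); s=viewer.read_camera("side"); im=viewer.read_camera("wrist")
a=cv2.resize(t[95:225,190:320,::-1],(400,400),interpolation=cv2.INTER_CUBIC); b=cv2.resize(s[130:250,240:360,::-1],(400,400),interpolation=cv2.INTER_CUBIC)
cv2.imwrite("pics/c8.png",np.hstack([a,b]))
E
```

```text
11.9 [0.47885445 0.11267625 0.18427694] [ 0.54518699 -0.04942423 -0.01971681]
```

View pics/c8.png

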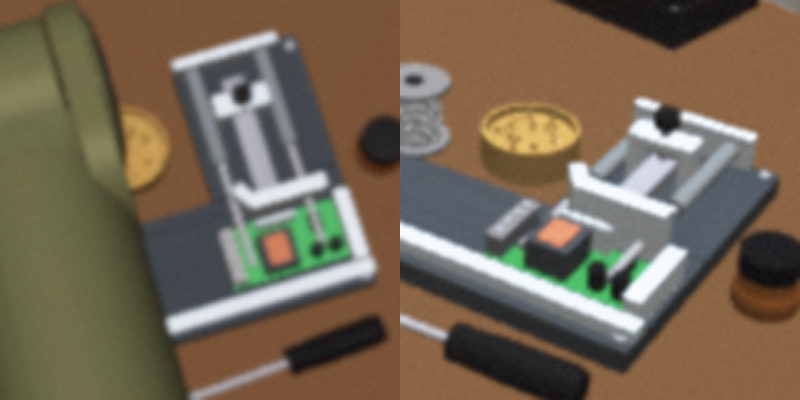

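The board sits in the channel with its front against the end stop at (345,225) in the left crop. The jaw is still latched, the arm is clear and the other things are in place.

```bash
python3 -c "
from cell import env
print(env.sign_off())"
```

```text
the job is handed in; nothing more can be done
None
```

The jaw is latched half open, the board is pushed up against the end stop with nothing touching it, and the job is handed in at about 12 s of the 48 s allowed; the sign-off returned no verdict.

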